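Lock down the suction-foot soap saver

ROBOT

A 6-joint arm with a two-finger parallel gripper is mounted at the origin on the work surface. World frame = base frame: x ahead of the robot, y to its left, z up, the work surface at z = 0. Lengths are in m, angles in degrees, forces in N, time in s.
With the tool pointing down it reaches from about 0.25 to 0.725 m from the base axis. Payload 9.7 kg.
Tool frame: the origin (TCP) lies on the centre line of the jaws, within the pads' length; the fingertips stand 19 mm ahead of it and the grasp point (between the pads) is the TCP; z points along the fingers, y is the direction in which the jaws open and shut (so a half turn about z gives the same grasp; the last joint's range is limited). The gripper opens to 85 mm and grips with 20 to 120 N. Pads are 22 mm wide; open, the fingers measure 114 mm over their backs; the gripper's body (76 mm by 85 mm) begins 54 mm behind the grasp point. The pads swing forward as they close: fully open they stand 13 mm farther back than shut.
Start: joints at [64.572, 4.979, 10.078, 95.1, 0, 90], TCP at [0.236, 0.497, 0.25] pointing down, gripper open.
Joint ranges: [-179.16, 179.16], [-48.56, 103.87], [-65.8, 70.77], [-126.05, 130.52], [-82.76, 87.17], [-180, 180]. Speed limits (degrees/s): [127.2, 127.2, 147.25, 180, 180, 180].

INTERFACE

Orientations are given as [roll, pitch, yaw] about the fixed x, y, z axes, in that order (R = Rz(yaw) Ry(pitch) Rx(roll)).
In Python, from workcell import bot gives the robot as it stands.
- The arm moves only by the tool servo_tool, never from a script. Its argument "motion" is a list that holds one entry, the list of rows, each a list of 6 numbers: the shift along the tool's x, y, z in mm, then the turn, a rotation vector about the tool's x, y, z in rad. A call has 1 to 5 rows; each row shifts and turns the commanded pose from where the row before left it, along the tool's axes as they then stand; what a row does not reach is not made up. A row lasts 1/10 s, in which the tool goes at most 50 mm and 8.59 degrees, less where a joint would pass 70% of its speed; a pose out of reach is approached as far as the arm can. A call is refused whole if a number of a shift passes 50 or a number of a turn 0.15, either way. A call with a gripper value outside its range is refused whole. "gripper" is the finger opening in mm, from 0 to 85.4, set as the call begins (left out, the last holds). The fingers move at their own pace and stop on an object; "newtons" is the grip in N (left out, the last holds). Time passes only in rows, so rows that do not move let the fingers close. It gives the time, the measured TCP pose, the force and the opening at its end, in the units of the state.
- bot.get_obs(): the state, without advancing time (a new reading comes with each control period).
- bot.camera(name): name is "side" or "top"; returns a dict with "color" (480x640x3 uint8, red, green, blue), "fx", "fy", "cx", "cy" (pixels), "R" (3x3) and "t" (3): a world point X has camera coordinates R X + t. Camera axes: x right, y down, z forward; pixel columns grow to the right and rows downward; lengths in m; the calibration is good to about 2 mm. A picture is of the moment at which its call begins. There is no depth.
- bot.job_done(): hands the job in, once; it reports no verdict.
Trained networks look in a picture, given as the dict that the camera call returned (one of the last four; its "shot" number tells which), for a name from the list of things; names that differ only in an ending like _2 or _b are one class to them, and where a whole thing is asked for, a point or a joint stands for the part that bears it (a point fixed in the world has none). Each returns a list of dicts, best first, with "confidence" (0 to 1); they miss things now and then, are a little off and sometimes report something else, mostly with a low value. They report only what shows in the picture. A call takes as long as a camera call. They do not tell look-alikes from the thing itself.
- bot.look_for(picture, label): "rect" ([left, top, width, height] in pixels, round what is visible of it).
The state is a dict: "time": time; "q": joint angles; "qd": joint speeds; "joint_efforts": joint torques, N m; "ee_pos": TCP position; "tcp_rot": TCP orientation; "wrist_force": force on the tool from outside, world axes, zero at the start; "torque": the same for the moment, N m; "opening": finger opening in m.
Only numpy, scipy, OpenCV 4.12 (cv2) and the standard library are available. Lean on these libraries where they do the work, as an engineer would, in place of code of your own. Each camera call takes 0.05 s, during which the arm holds its last target.

TASK

The orange soap saver on the ledge is not locked down yet: push each of its two suction levers with a fingertip, outwards away from the tray and past centre, until both have snapped fully over to their outer, locked side. Only push, gently: do not pinch the levers, and leave the soap, the vial, the jar and the cuticle pusher where they are.

Things in the scene. Friction and masses are not known exactly. Their poses are not given: they have to be found in the camera images.
- soap_saver: Orange soap saver fixed to the ledge. Origin: centre of its underside; x across, y along its length, z up. Open tray 85 (x) by 112 mm (y), walls 4 mm, floor 16 mm and rim 34 mm above the ledge. Beyond each tray end, at y = +88 and -88 mm, a clear suction foot 54 mm across with a fork (33 mm wide, top 39 mm high) carrying a grey lever that pivots about a line parallel to x, 32 mm above the ledge.
- lever_left (a joint): Lever at the saver's +y end: flat paddle 20 mm wide (x), 5 mm thick, 50 mm from pivot to tip. 0 = released, leaning inwards over the tray, 0.6 rad from vertical; grows as the tip swings up and outwards (+y); 0.6 = upright, dead centre; 1.9 = locked, folded outwards 1.3 rad from vertical. A spring drives it to 0 before centre, to 1.9 beyond it; moving it off 0 takes 2 to 6 N near the tip.
- lever_right (a joint): The same lever mirrored, at the -y end of the saver: 0 = released, leaning inwards 0.6 rad from vertical; 0.6 = upright; 1.9 = locked, folded outwards (towards -y of the saver) 1.3 rad from vertical. Same spring.
- lever_left_tip (a point): Middle of the free end of the left lever, 50 mm from its pivot; released it is 73 mm above the ledge and 28 mm inwards of the pivot, locked 45 mm above the ledge and 48 mm outwards of the pivot.
- lever_right_tip (a point): Middle of the free end of the right lever; same heights and distances, mirrored.
- soap: Worn cream soap bar lying loose in the tray, 38 x 56 x 16 mm, origin centre of its underside; top 32 mm above the ledge. To be left alone.
- vial: Closed amber glass vial with black cap standing on the ledge beside the tray, 28 mm across, 62 mm tall, origin centre of its underside. To be left alone.
- jar: Twist-cap plastic jar standing on the ledge beside the tray, 62 mm across, 53 mm tall, origin centre of its underside. To be left alone.
- pusher: Stainless steel cuticle pusher lying flat on the ledge, 134 x 9 x 6 mm, long along its x, origin under its middle. To be left alone.
Mind the look-alikes: they are no part of the job. Of the things that look like the soap_saver, take the one that is nearest to the robot's base at the start.

How it is judged (in metres and radians):
At the end, for the whole second after the job is handed in: Both levers rest fully over on the outer side (joint above 1.75 of 1.9 rad); soap, vial, jar and pusher are within 12 mm of where they began, the vial and jar upright (within 0.15 rad) (value of joint each of lever_left, lever_right above 1.75 rad and distance of each of soap, vial, jar, pusher from where it was at the start of the episode below 0.012 m and angle between each of vial, jar's own z axis and vertical below 0.15 rad); the robot touches nothing.
It fails at once if the soap, vial, jar or cuticle pusher is lifted, carried or shoved more than 12 mm (distance of any of soap, vial, jar, pusher from where it was at the start of the episode above 0.012 m).
It fails at once if a lever is pinched or forced: more than 25 N of finger force on it (contact force between any of lever_left, lever_right and the fingers above 25 N).
It fails at once if the robot pushes on the soap saver with more than 30 N (contact force between soap_saver and the arm above 30 N).
It also fails if it takes over 42 s, if anything falls off the work surface, if the arm or the gripper's body presses on something with over 40 N, if the wrist force passes 120 N, or if a joint passes its speed limit or range.

## Working session

There is one attempt and no reset: what is moved stays moved. The work goes in short steps, Python scripts to look and compute and a tool call to move; the robot and the scene stay as the last step left them, time stands still between calls to the robot, and variables do not carry over. Pictures are saved under pics/ and viewed, and the job is handed in when it is done.

Besides the shell and the picture viewer there is one more tool, called after "Call:" by a JSON object that holds its "method" and its "body", one argument or row to a line. servo_tool: Moves the arm, as the interface text tells. Its arguments: {"type":"object","properties":{"motion":{"type":"array","items":{"type":"array","items":{"type":"array","items":{"type":"number"}}}},"gripper":{"type":"number"},"newtons":{"type":"number"}},"required":["motion"]}

```bash
mkdir -p pics; ls; python3 - <<'E'
from workcell import bot
import cv2,pickle
o=bot.get_obs();print(o)
for n in("side","top"):
    c=bot.camera(n);pickle.dump(c,open(f'{n}0.pkl','wb'))
    cv2.imwrite(f'pics/{n}0.png',c['color'][:,:,::-1]);print(n,c['fx'],c['cx'],c['cy'],c['R'],c['t'])
    for l in("soap_saver","lever_left","lever_right","soap","vial","jar","pusher"):
        print(l,[(r['rect'],round(r['confidence'],2)) for r in bot.look_for(c,l)])
E
```

```text
pics
{'time': 0.0, 'q': array([6.45722138e+01, 5.01175981e+00, 1.00333367e+01, 9.50996869e+01,
       1.27132712e-03, 8.99995793e+01]), 'qd': array([ 0.04007187, -0.02857559,  0.03440234, -0.04045551,  0.01379176,
        0.08779583]), 'joint_efforts': array([-4.86899255e-03, -5.20392001e+01,  4.64801323e+01,  1.65352109e-02,
       -1.78786404e-04, -7.67221422e-06]), 'ee_pos': array([0.23605955, 0.49653241, 0.24956672]), 'tcp_rot': array([-1.79921890e+02, -1.27189951e-03,  1.54572633e+02]), 'wrist_force': array([ 0.85763048, -0.50192715, -0.30476219]), 'torque': array([ 0.01353527, -0.02093896, -0.00921959]), 'opening': 0.08546259533601543}
side 508.66080902336955 316.9050319897763 245.08703922625716 [[ 0.74033993 -0.67221038 -0.00547671]
 [-0.48582993 -0.52940318 -0.69548656]
 [ 0.4646139   0.51755722 -0.71851824]] [-0.41499539  0.37387624  0.79713372]
soap_saver [([228.1, 183.9, 82.9, 54.3], 0.9), ([417.9, 339.9, 130.3, 71.4], 0.89), ([148.1, 152.3, 74.6, 50.4], 0.61), ([287.1, 256.6, 94.0, 66.7], 0.58)]
lever_left [([434.7, 340.8, 23.8, 17.0], 0.8), ([149.8, 151.5, 13.4, 14.2], 0
[... 545 characters left out ...]
0151255  0.0050338  -0.99482152]] [0.08974934 0.59924192 1.02764394]
soap_saver [([450.3, 198.0, 84.6, 51.9], 0.97), ([108.1, 242.3, 87.3, 47.5], 0.83), ([316.8, 221.4, 92.8, 48.1], 0.71), ([207.4, 208.3, 89.8, 45.8], 0.67)]
lever_left [([108.3, 264.3, 6.1, 12.2], 0.58), ([211.3, 233.9, 10.2, 12.1], 0.57), ([327.9, 245.7, 14.5, 12.3], 0.52), ([462.0, 229.2, 22.2, 10.8], 0.51)]
lever_right [([161.5, 247.5, 21.4, 12.6], 0.69), ([391.6, 235.4, 10.2, 11.1], 0.61), ([523.8, 201.4, 7.6, 10.9], 0.6), ([272.5, 214.7, 17.7, 7.9], 0.54)]
soap [([351.6, 234.1, 26.0, 23.0], 0.94)]
vial [([344.1, 202.7, 14.7, 9.3], 0.52)]
jar [([362.1, 280.1, 27.0, 24.9], 0.75)]
pusher [([397.1, 169.4, 9.1, 43.4], 0.55)]
```

View pics/side0.png

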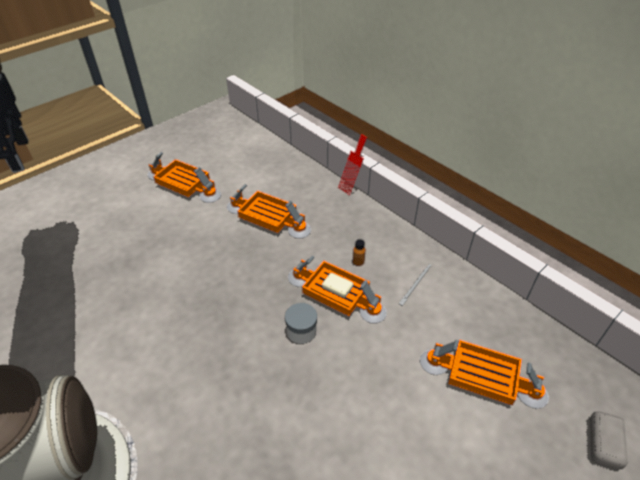

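View pics/top0.png

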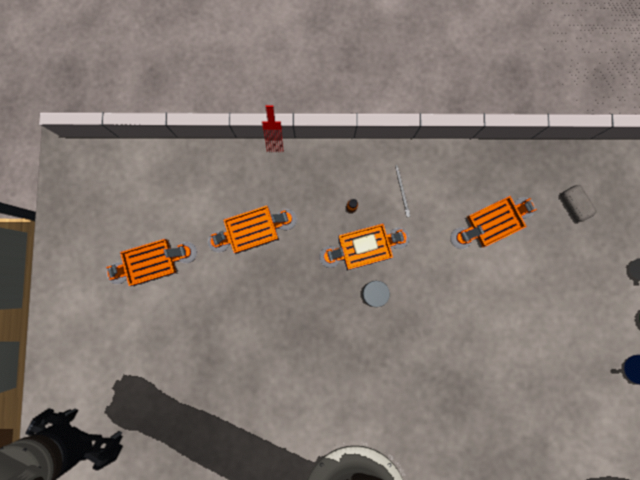

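```bash
python3 - <<'E'
import cv2,pickle
a=cv2.imread('pics/side0.png')[225:365,270:430];cv2.imwrite('pics/side0c.png',cv2.resize(a,(800,700)[:2],interpolation=cv2.INTER_CUBIC)[:600])
a=cv2.imread('pics/top0.png')[190:310,300:440];cv2.imwrite('pics/top0c.png',cv2.resize(a,(700,600),interpolation=cv2.INTER_CUBIC))
E
```

```text
(no output)
```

View pics/side0c.png

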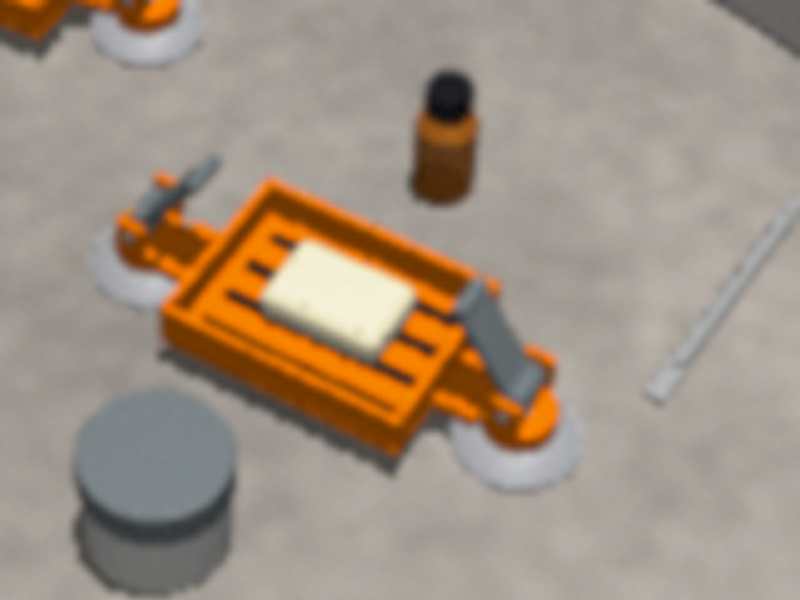

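View pics/top0c.png

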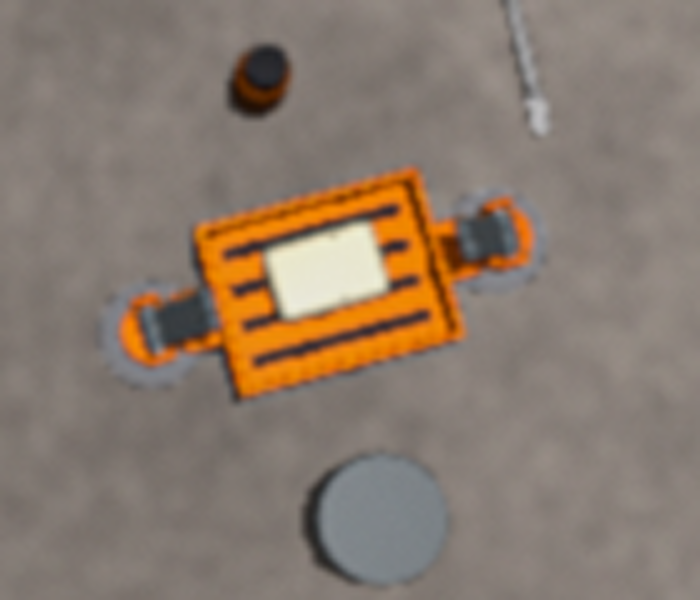

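```bash
cat > h.py <<'E'
import numpy as np,pickle
from scipy.optimize import least_squares
C={n:pickle.load(open(f'{n}0.pkl','rb')) for n in('side','top')}
def proj(c,X):
    p=np.asarray(X)@c['R'].T+c['t'];return np.c_[c['fx']*p[...,0]/p[...,2]+c['cx'],c['fy']*p[...,1]/p[...,2]+c['cy']]
def onz(c,uv,z):
    d=c['R'].T@np.array([(uv[0]-c['cx'])/c['fx'],(uv[1]-c['cy'])/c['fy'],1]);o=-c['R'].T@c['t'];return o+d*(z-o[2])/d[2]
def tri(us,ut):
    f=lambda X:np.r_[proj(C['side'],X[None])[0]-us,proj(C['top'],X[None])[0]-ut]
    r=least_squares(f,[.4,0,.05]);return r.x,r.fun
E
python3 - <<'E'
from h import *
for n in C: print(n,-C[n]['R'].T@C[n]['t'])
T=lambda u,v:(300+(u-2.5)/5,190+(v-2.5)/5); S=lambda u,v:(270+(u-2.5)/5,225+(v-2.5)/5)
top=[T(195,228),T(415,170),T(465,335),T(240,398)]
side=[S(270,180),S(498,283),S(400,448),S(163,310)]
for a,b in zip(top,side): print('rim',tri(b,a))
print('feet',[onz(C['top'],T(*p),.003) for p in((158,333),(490,240))],[onz(C['side'],S(*p),.003) for p in((150,255),(515,435))])
print('tipL',tri(S(212,160),T(207,315)));print('tipR',tri(S(473,290),T(465,240)))
print('vial',onz(C['top'],T(267,65),.062),onz(C['side'],S(450,90),.062))
print('jar',onz(C['top'],T(382,520),.053),onz(C['side'],S(155,455),.053))
print('pusher end',onz(C['top'],T(540,130),.003))
# fit pose
loc=np.array([[x,y,.034] for x,y in((.0425,.056),(.0425,-.056),(-.0425,-.056),(-.0425,.056))])
ft=np.array([[0,.088,.003],[0,-.088,.003]])
L=np.r_[loc,ft];UT=np.array(top+[T(158,333),T(490,240)]);US=np.array(side+[S(150,255),S(515,435)])
def W(p,L):
    c,s=np.cos(p[2]),np.sin(p[2]);return L@np.array([[c,-s,0],[s,c,0],[0,0,1]]).T+[p[0],p[1],p[3]]
f=lambda p:np.r_[proj(C['top'],W(p,L))-UT,proj(C['side'],W(p,L))-US].ravel()
r=least_squares(f,[.45,0,0.2,0],loss='soft_l1');print(r.x,np.degrees(r.x[2]),np.round(f(r.x),1))
p=r.x;lv=np.array([[0,.088,.032],[0,.060,.073],[0,-.060,.073],[0,-.088,.032]])
print(W(p,lv));print(proj(C['top'],W(p,lv)),proj(C['side'],W(p,lv)))
E
```

```text
side [ 0.11851852 -0.49359525  0.83050821]
top [0.49145017 0.08676537 1.08358036]
rim (array([0.61634982, 0.04001022, 0.02943808]), array([ 0.10064473, -0.01782715, -0.06690474,  0.09474987]))
rim (array([ 0.64478026, -0.0663386 ,  0.03188256]), array([ 0.05769466, -0.01224402, -0.0414818 ,  0.05578672]))
rim (array([ 0.56521178, -0.09133824,  0.01738538]), array([ 0.3450973 , -0.06583973, -0.2536119 ,  0.35195991]))
rim (array([0.53532816, 0.01776339, 0.02887525]), array([-0.32713792,  0.05073452,  0.22063699, -0.32298075]))
feet [array([0.56748824, 0.05696873, 0.003     ]), array([ 0.61426161, -0.10737658,  0.003     ])] [array([0.56524214, 0.060577  , 0.003     ]), array([ 0.61108478, -0.11048808,  0.003     ])]
tipL (array([0.57413561, 0.03407848, 0.07670288]), array([-1.57015792,  0.26119467,  1.03582538, -1.4907727 ]))
tipR (array([ 0.60714406, -0.08387866,  0.07309184]), array([-0.38855843,  0.08058754,  0.28140371, -0.38111487]))
vial [0.69034245 0.0072376  0.062     ] [0.68684416 0.00477872 0.062     ]
jar [ 0.47699442 -0.04616868  0.053     ] [ 0.47498951 -0.04886816  0.053     ]
pusher end [ 0.66944742 -0.13303901  0.003     ]
[ 0.5904947  -0.02449001  0.27198974 -0.00457012] 15.583863956064159 [-0.4  0.1  0.1 -0.5 -0.   0.3  0.1  0.  -1.4  0.4  0.4  0.3 -0.2 -0.2
  0.8  0.5 -0.2 -4.  -0.7  0.   0.7  1.1  0.4  0.2]
[[ 0.56685363  0.06027496  0.02742988]
 [ 0.57437579  0.03330428  0.06842988]
 [ 0.60661361 -0.08228431  0.06842988]
 [ 0.61413577 -0.10925498  0.02742988]]
[[330.00859973 255.64703488]
 [342.08328161 251.19849032]
 [391.7628482  237.56977832]
 [400.07572402 236.42113537]] [[299.82357772 267.62347525]
 [310.73233181 259.67750227]
 [362.78378881 283.79987434]
 [374.01145638 302.85446842]]
```

Candidates in the top view: savers at (150,262), (252,230), (365,247) and (495,222). The one at (365,247), which holds the soap, is nearest the base. In the close crop both of its levers lean inwards, so they are still released. I'll turn the tool and close the gripper first.

Call:
{"method": "servo_tool", "body": {
  "motion": [
    [[0,0,0,0,0,0.143],[0,0,0,0,0,0.143],[0,0,0,0,0,0.143],[0,0,0,0,0,0.143],[0,0,0,0,0,0.143]]
  ],
  "gripper": 0,
  "newtons": 40
}}

```text
time: 1.3
ee_pos: [0.2362, 0.4967, 0.2503]
tcp_rot: [-180.0, -0.0, 113.3]
wrist_force: [0.2, -0.8, 0.6]
opening: 0.0126
```

Call:
{"method": "servo_tool", "body": {
  "motion": [
    [[0,0,0,0,0,0.14],[0,0,0,0,0,0],[0,0,0,0,0,0]]
  ]
}}

```text
time: 1.6
ee_pos: [0.2362, 0.4967, 0.2503]
tcp_rot: [180.0, -0.0, 105.8]
wrist_force: [0.2, 0.5, 0.1]
opening: 0.0006
```

Call:
{"method": "servo_tool", "body": {
  "motion": [
    [[-20,7,0,0,0,0],[-33,12,0,0,0,0],[-33,12,0,0,0,0],[-33,12,0,0,0,0],[-33,12,0,0,0,0]]
  ]
}}

```text
time: 2.1
ee_pos: [0.3305, 0.3639, 0.2503]
tcp_rot: [180.0, -0.0, 105.8]
wrist_force: [0.1, 0.2, -0.3]
opening: -0.0001
```

Call:
{"method": "servo_tool", "body": {
  "motion": [
    [[-33,12,0,0,0,0],[-33,12,0,0,0,0],[-33,12,0,0,0,0],[-33,12,0,0,0,0],[-33,12,0,0,0,0]]
  ]
}}

```text
time: 2.6
ee_pos: [0.4327, 0.221, 0.2504]
tcp_rot: [180.0, -0.0, 105.8]
wrist_force: [1.1, -0.3, -0.3]
opening: -0.0001
```

Call:
{"method": "servo_tool", "body": {
  "motion": [
    [[-33,12,0,0,0,0],[-33,12,0,0,0,0],[-33,12,0,0,0,0],[-33,12,0,0,0,0],[-33,12,0,0,0,0]]
  ]
}}

```text
time: 3.1
ee_pos: [0.5349, 0.0781, 0.2504]
tcp_rot: [180.0, 0.0, 105.8]
wrist_force: [0.5, 1.3, 0.4]
opening: -0.0002
```

Call:
{"method": "servo_tool", "body": {
  "motion": [
    [[-33,12,0,0,0,0],[-20,8,0,0,0,0],[0,0,0,0,0,0],[0,0,0,0,0,0]]
  ]
}}

```text
time: 3.5
ee_pos: [0.5676, 0.0336, 0.25]
tcp_rot: [-180.0, -0.0, 105.7]
wrist_force: [-1.7, 0.5, -0.6]
opening: -0.0004
```

Call:
{"method": "servo_tool", "body": {
  "motion": [
    [[-26,6,30,0,0,0],[0,0,40,0,0,0],[0,0,40,0,0,0],[0,0,30,0,0,0],[0,0,0,0,0,0]]
  ]
}}

```text
time: 4.0
ee_pos: [0.5777, 0.0113, 0.1062]
tcp_rot: [-179.6, -0.1, 105.7]
wrist_force: [-0.3, 0.1, 0.5]
opening: 0.0003
```

```bash
cat > snap.py <<'E'
import sys,cv2
from workcell import bot
k=sys.argv[1]
s=bot.camera('side')['color'][220:360,270:430,::-1];t=bot.camera('top')['color'][185:305,300:440,::-1]
s=cv2.resize(s,(400,350),interpolation=cv2.INTER_CUBIC);t=cv2.resize(t,(400,350),interpolation=cv2.INTER_CUBIC)
cv2.imwrite(f'pics/{k}.png',cv2.hconcat([s,t]))
o=bot.get_obs();print(o['time'],o['ee_pos'],o['wrist_force'])
E
python3 snap.py a1
```

```text
4.1 [0.58020278 0.01114705 0.11134878] [0.44023967 0.8380036  0.35629642]
```

View pics/a1.png

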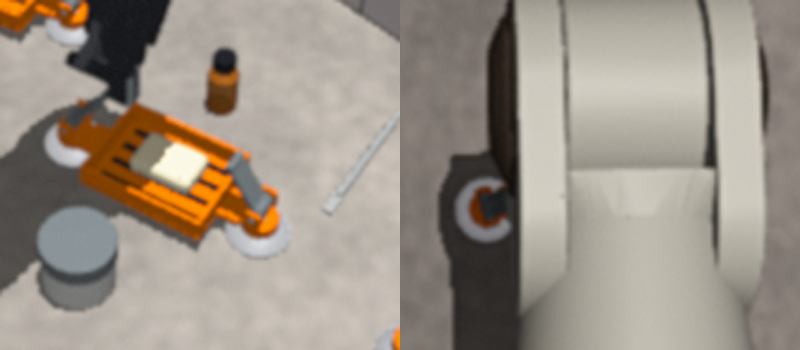

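The closed fingertips are at (125,90) in the side half, just inboard of the left lever tip at about (95,105). Next I'll lower the tool and push outwards.

Call:
{"method": "servo_tool", "body": {
  "motion": [
    [[0,0,16,0,0,0],[0,0,16,0,0,0],[0,0,0,0,0,0],[0,0,0,0,0,0]]
  ]
}}

```text
time: 4.5
ee_pos: [0.5812, 0.0106, 0.0805]
tcp_rot: [179.9, 0.0, 105.6]
wrist_force: [0.2, -0.1, 0.1]
opening: 0.0
```

Call:
{"method": "servo_tool", "body": {
  "motion": [
    [[5,0,0,0,0,0],[4,0,0,0,0,0],[4,0,0,0,0,0],[4,0,0,0,0,0],[0,0,0,0,0,0]]
  ]
}}

```text
time: 5.0
ee_pos: [0.5763, 0.0269, 0.0792]
tcp_rot: [179.9, 0.1, 105.6]
wrist_force: [1.3, -2.2, 2.0]
opening: 0.0003
```

Contact has begun, at about 3 N.

Call:
{"method": "servo_tool", "body": {
  "motion": [
    [[4,0,0,0,0,0],[4,0,0,0,0,0],[4,0,0,0,0,0],[4,0,0,0,0,0],[0,0,0,0,0,0]]
  ]
}}

```text
time: 5.5
ee_pos: [0.5712, 0.0429, 0.0779]
tcp_rot: [-180.0, -0.0, 105.6]
wrist_force: [-0.9, 0.0, 0.3]
opening: 0.0002
```

```bash
python3 snap.py a2
```

```text
5.6 [0.57133563 0.04246623 0.07796945] [-0.94899937 -0.3441674  -1.21292736]
```

View pics/a2.png

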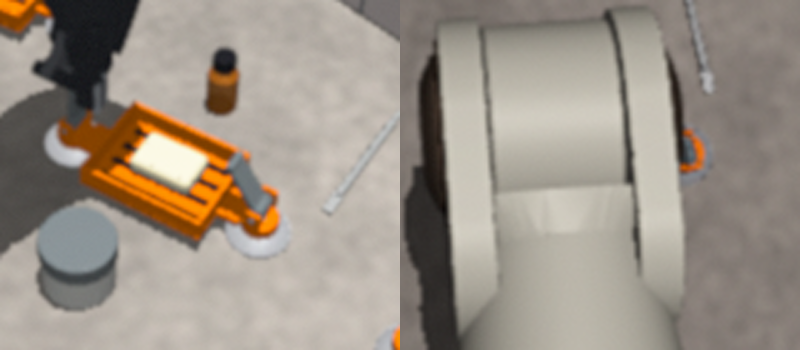

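Call:
{"method": "servo_tool", "body": {
  "motion": [
    [[4,0,0,0,0,0],[4,0,0,0,0,0],[4,0,0,0,0,0],[4,0,0,0,0,0],[0,0,0,0,0,0]]
  ]
}}

```text
time: 6.1
ee_pos: [0.5671, 0.0581, 0.0783]
tcp_rot: [-180.0, -0.0, 105.6]
wrist_force: [-0.0, -0.6, 0.4]
opening: 0.0
```

Call:
{"method": "servo_tool", "body": {
  "motion": [
    [[4,0,0,0,0,0],[4,0,0,0,0,0],[2,0,0,0,0,0],[0,0,0,0,0,0],[0,0,0,0,0,0]]
  ]
}}

```text
time: 6.6
ee_pos: [0.5646, 0.0672, 0.0783]
tcp_rot: [180.0, 0.0, 105.6]
wrist_force: [-0.5, 0.7, -0.3]
opening: 0.0003
```

```bash
python3 snap.py a3
```

```text
6.7 [0.5646333  0.06706919 0.07827167] [ 1.27048625 -0.43055549 -0.74409892]
```

View pics/a3.png

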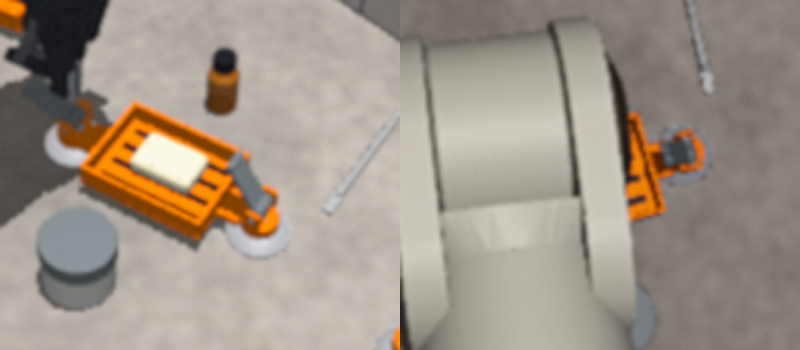

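The left lever has snapped outwards, with its paddle now at (45,95). On to the right one.

Call:
{"method": "servo_tool", "body": {
  "motion": [
    [[0,0,-15,0,0,0],[0,0,-15,0,0,0],[-20,0,0,0,0,0],[-25,0,0,0,0,0],[-25,0,0,0,0,0]]
  ]
}}

```text
time: 7.2
ee_pos: [0.5842, -0.0009, 0.1104]
tcp_rot: [179.9, 0.0, 105.6]
wrist_force: [0.5, 0.2, -0.0]
opening: -0.0001
```

Call:
{"method": "servo_tool", "body": {
  "motion": [
    [[-25,0,0,0,0,0],[-25,0,0,0,0,0],[-11,0,0,0,0,0],[0,0,0,0,0,0],[0,0,0,0,0,0]]
  ]
}}

```text
time: 7.7
ee_pos: [0.5998, -0.0585, 0.1088]
tcp_rot: [180.0, -0.0, 105.6]
wrist_force: [-0.6, 0.1, -0.2]
opening: -0.0004
```

```bash
python3 snap.py b1
```

```text
7.8 [ 0.5997076  -0.05801967  0.10859528] [-0.44085837  0.08877637  0.28530197]
```

View pics/b1.png

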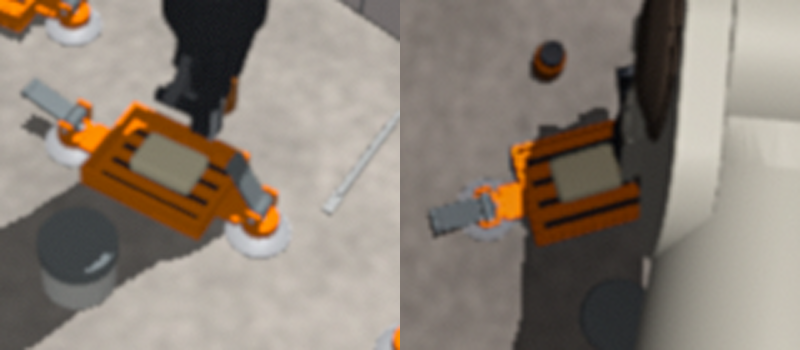

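The left lever is locked outwards: (45,98) in the side half, (455,217) in the top half. The finger is at (208,130), inboard of the right tip at (238,160). I'll lower the tool and push towards -x of the tool.

Call:
{"method": "servo_tool", "body": {
  "motion": [
    [[0,0,15,0,0,0],[0,0,14,0,0,0],[0,0,0,0,0,0],[0,0,0,0,0,0]]
  ]
}}

```text
time: 8.2
ee_pos: [0.5992, -0.0587, 0.0783]
tcp_rot: [-179.9, -0.0, 105.6]
wrist_force: [0.2, -0.5, -0.6]
opening: 0.0001
```

Call:
{"method": "servo_tool", "body": {
  "motion": [
    [[-5,0,0,0,0,0],[-4,0,0,0,0,0],[-4,0,0,0,0,0],[-4,0,0,0,0,0],[0,0,0,0,0,0]]
  ]
}}

```text
time: 8.7
ee_pos: [0.6047, -0.0756, 0.0798]
tcp_rot: [179.9, -0.0, 105.6]
wrist_force: [0.1, 3.4, 2.3]
opening: -0.0
```

Call:
{"method": "servo_tool", "body": {
  "motion": [
    [[-4,0,0,0,0,0],[-4,0,0,0,0,0],[-4,0,0,0,0,0],[-4,0,0,0,0,0],[0,0,0,0,0,0]]
  ]
}}

```text
time: 9.2
ee_pos: [0.6088, -0.0916, 0.0791]
tcp_rot: [-180.0, 0.0, 105.5]
wrist_force: [-0.9, 0.8, -0.3]
opening: -0.0001
```

Call:
{"method": "servo_tool", "body": {
  "motion": [
    [[-4,0,0,0,0,0],[-4,0,0,0,0,0],[-4,0,0,0,0,0],[-4,0,0,0,0,0],[0,0,0,0,0,0]]
  ]
}}

```text
time: 9.7
ee_pos: [0.6131, -0.1068, 0.0792]
tcp_rot: [-180.0, 0.0, 105.6]
wrist_force: [1.1, 0.0, 0.4]
opening: -0.0003
```

Call:
{"method": "servo_tool", "body": {
  "motion": [
    [[-4,0,0,0,0,0],[-4,0,0,0,0,0],[-2,0,0,0,0,0],[0,0,0,0,0,0],[0,0,0,0,0,0]]
  ]
}}

```text
time: 10.2
ee_pos: [0.6157, -0.1159, 0.0793]
tcp_rot: [-180.0, -0.0, 105.6]
wrist_force: [-0.9, 0.5, -0.8]
opening: 0.0
```

```bash
python3 snap.py b2
```

```text
10.3 [ 0.61564161 -0.11576281  0.07929985] [0.38032173 0.05341349 0.17807097]
```

View pics/b2.png

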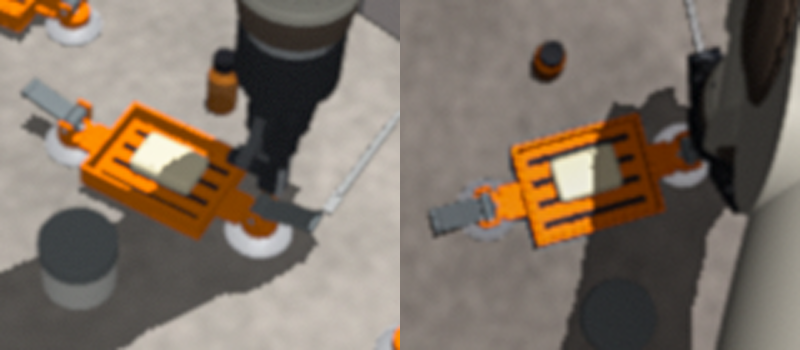

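The right lever has folded over too, at (295,213). I'll lift clear and move away to check.

Call:
{"method": "servo_tool", "body": {
  "motion": [
    [[0,0,-20,0,0,0],[0,0,-30,0,0,0],[0,0,-40,0,0,0],[0,0,-40,0,0,0],[0,0,-30,0,0,0]]
  ]
}}

```text
time: 10.8
ee_pos: [0.6158, -0.1157, 0.2422]
tcp_rot: [179.9, 0.1, 105.6]
wrist_force: [0.2, 0.4, -0.6]
opening: 0.0002
```

Call:
{"method": "servo_tool", "body": {
  "motion": [
    [[-20,-20,0,0,0,0],[-20,-30,0,0,0,0],[-20,-30,0,0,0,0],[-30,-30,0,0,0,0],[-30,-30,0,0,0,0]]
  ]
}}

```text
time: 11.3
ee_pos: [0.5121, -0.2699, 0.2396]
tcp_rot: [180.0, 0.0, 105.6]
wrist_force: [1.2, 1.0, -0.4]
opening: 0.0002
```

Call:
{"method": "servo_tool", "body": {
  "motion": [
    [[-30,-20,0,0,0,0],[-30,0,0,0,0,0],[-20,0,0,0,0,0],[0,0,0,0,0,0],[0,0,0,0,0,0]]
  ]
}}

```text
time: 11.8
ee_pos: [0.5152, -0.3513, 0.239]
tcp_rot: [-180.0, -0.0, 105.6]
wrist_force: [-0.1, 0.8, -0.2]
opening: -0.0002
```

```bash
python3 snap.py c1; python3 - <<'E'
from workcell import bot
for n in('side','top'):
    c=bot.camera(n)
    for l in("lever_left","lever_right","soap","vial","jar","pusher"):
        print(n,l,[(r['rect'],round(r['confidence'],2)) for r in bot.look_for(c,l)])
E
```

```text
11.9 [ 0.51528259 -0.35061096  0.23946054] [ 0.31423591  1.03466554 -0.7310663 ]
side lever_left [([435.9, 340.8, 20.5, 15.0], 0.78), ([279.8, 251.9, 27.6, 19.5], 0.5)]
side lever_right [([371.0, 300.2, 24.7, 12.4], 0.79), ([283.8, 202.9, 19.9, 21.8], 0.55), ([525.5, 365.9, 18.2, 21.3], 0.54)]
side soap [([320.6, 272.8, 33.8, 26.7], 0.61)]
side vial [([351.4, 241.8, 18.6, 23.7], 0.56)]
side jar [([285.4, 303.0, 29.4, 38.4], 0.82)]
side pusher [([398.8, 263.5, 33.5, 41.4], 0.67), ([350.6, 240.9, 15.4, 23.8], 0.42)]
top lever_left [([103.8, 264.2, 11.7, 13.0], 0.66), ([309.4, 250.3, 22.7, 11.8], 0.64), ([210.0, 233.3, 12.8, 10.4], 0.43)]
top lever_right [([396.2, 229.0, 24.0, 17.0], 0.73), ([165.0, 247.6, 17.7, 10.6], 0.72), ([274.8, 213.3, 12.7, 11.4], 0.5), ([523.3, 203.3, 10.2, 8.8], 0.38)]
top soap []
top vial []
top jar [([361.2, 282.2, 27.4, 21.8], 0.65)]
top pusher [([397.9, 174.1, 10.9, 39.5], 0.69)]
```

View pics/c1.png

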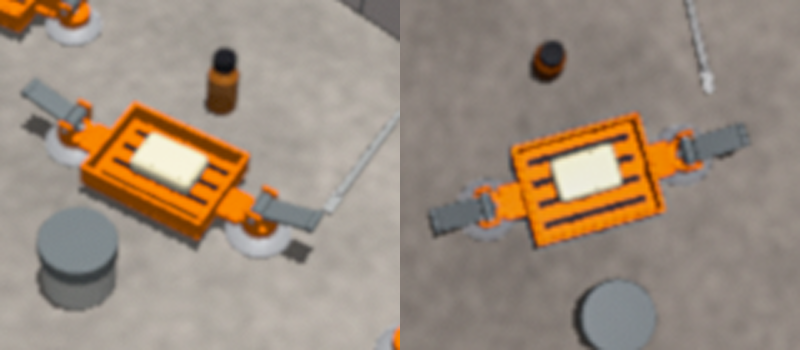

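```bash
python3 - <<'E'
from h import *
T=lambda u,v:(300+u*.35-.3,185+v*120/350-.3); S=lambda u,v:(270+u*.4-.3,220+v*.4-.3)
p=np.array([.5905,-.0245]);d=np.array([-.2686,.9632])
for n,a,b in(('L',S(27,87),T(431,219)),('R',S(320,221),T(747,135))):
    a=np.array(a);b=np.array(b)
    if n=='L': b[0]-=140
    else: b[0]-=140
    x,r=tri(a,b);l=abs((x[:2]-p)@d)-.088;print(n,x,'out',l,'angle',np.arctan2(l,x[2]-.032)+.6,r.round(1))
from workcell import bot
bot.job_done();print(bot.get_obs()['time'])
E
```

```text
L [0.55501791 0.10752833 0.03939741] out 0.04870017741096347 angle 2.0200515802309633 [ 0.4 -0.1 -0.3  0.4]
R [ 0.62622911 -0.1569565   0.04585953] out 0.049178944389419804 angle 1.8961022071448754 [-0.4  0.1  0.3 -0.4]
the job is handed in; nothing more can be done
the job is handed in; nothing more can be done
```

I pushed both suction levers of the soap-holding saver, the one nearest the base, outwards past centre with the closed fingertip. Both snapped over to the locked side, and I handed the job in at about 12 s of the 42 s allowed.

- **Levers:** the last two-view measurement put the tips 49 mm outside their pivots, at about 2.0 rad (left) and 1.9 rad (right), with 1.9 being locked. The left figure is slightly past the stop, so it shows how rough the measurement is.
- **Force:** the readings I saw at the end of each move stayed at about 4 N or less during the pushes. Peaks between readings were not seen.
- **Other objects:** in the last pictures the soap, vial, jar and pusher look unmoved, and the vial and jar stand upright. In the last top view the network missed the soap and the vial, although both are plain in the picture.
- **Arm:** it ended clear of everything, about 0.24 m above the ledge and off to the side.

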